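Close, pin and hold the specimen mould

ROBOT

A 7-joint arm with a two-finger parallel gripper is mounted at the origin on the work surface. World frame = base frame: x ahead of the robot, y to its left, z up, the work surface at z = 0. Lengths are in m, angles in degrees, forces in N, time in s.
With the tool pointing down it reaches from about 0.425 to 1.025 m from the base axis. Payload 9.4 kg.
Tool frame: the origin (TCP) lies on the centre line of the jaws, within the pads' length; the fingertips stand 25 mm ahead of it and the grasp point (between the pads) lies 6 mm ahead of it (bot.tips_ahead is the distance from the TCP to the fingertips, in m); z points along the fingers, y is the line along which they close (so a half turn about z gives the same grasp; the last joint's range is limited). The gripper opens to 93 mm and grips with 3 to 60 N. Pads are 15 mm wide; open, the fingers measure 128 mm over their backs; the gripper's body (75 mm by 188 mm) begins 65 mm behind the grasp point.
Start: joints at [67.053, 34.337, -0.143, 91.639, 0.103, 54.024, -4.572], TCP at [0.231, -0.687, 0.244] pointing down, gripper open.
Joint ranges: [-147.43, 147.43], [-19.82, 112.94], [-74.19, 73.91], [6.32, 146.72], [-59.91, 239.91], [6.04, 106.73], [-150.56, 150.56]. Speed limits (degrees/s): [127.2, 127.2, 172.46, 172.46, 180, 180, 180].

INTERFACE

Orientations are given as [roll, pitch, yaw] about the fixed x, y, z axes, in that order (R = Rz(yaw) Ry(pitch) Rx(roll)).
In Python, from cell import telemetry, cams, bot gives the robot as it stands. The module is installed in compiled form; this text tells all that it offers.
- The arm moves only by the tool send_rows, never from a script. Its argument "targets" is a list of rows, each an object of numbers: "x", "y", "z": the shift along the world's x, y, z scaled (see below); "yaw": the turn about the world's z scaled (see below); "gripper": the opening in per cent of the stroke, from 0 (shut) to 100 (fully open). A call has 1 to 12 rows; each row is the pose to reach, as a shift and turn from the pose commanded when the call began; what a row does not reach only later rows make up. The controller multiplies each number of a shift by 10 cm and each number of a turn by 90 degrees. A row lasts 1/8 s, in which the tool goes at most 62.5 mm and 10.7 degrees, less where a joint would pass 70% of its speed; a pose out of reach is approached as far as the arm can. A call with a number of a shift or a turn outside -1 to 1 is refused whole. A call with a gripper value outside its range is refused whole. The fingers move at their own pace and stop on an object; "squeeze" is the grip in N (left out, the last holds). Time passes only in rows, so rows that repeat a pose let the fingers close. It gives the time, the measured TCP pose, the force, the opening and the grip force at its end, in the units of the state.
- telemetry.get_obs(): the state, without advancing time (a new reading comes with each control period).
- cams.camera(name): name is "side" or "top" or "wrist"; returns the picture (400x640x3 uint8, red, green, blue); there is no depth.
- cams.camera_params(name): a dict with "fx", "fy", "cx", "cy" (pixels), "extrinsics" (4x4, takes a point from camera to world coordinates). Camera axes: x right, y up, looking along -z (the intrinsics and any distortion apply to the point x, -y, -z); pixel columns grow to the right and rows downward; lengths in m; the calibration is good to about 2 mm. The wrist camera is an equidistant fisheye: a pixel r from the principal point sees the ray r / f radians off the axis. A picture is of the moment at which its call begins: read the wrist's pose just before it. camera_params takes no time and is no camera call; for the wrist camera it gives the pose at the moment of the call.
- bot.close_job(): hands the job in; it is judged then, once.
The state is a dict: "t": time; "qpos": joint angles; "dq": joint speeds; "effort": joint torques, N m; "tcp_pos": TCP position; "ee_rot": TCP orientation; "force": force on the tool from outside, world axes, zero at the start; "moment": the same for the moment, N m; "width": finger opening in m; "grip_force": force on a finger pad.
Only numpy, scipy, OpenCV 4.12 (cv2) and the standard library are available. Lean on these libraries where they do the work, as an engineer would, in place of code of your own. Each camera call takes 0.05 s, during which the arm holds its last target. There are 200 camera calls.

TASK

Close the brass lid of the hinged specimen mould, then take the pin with the round knob from its stand and push it down through the holes in lid and lower half until its flange sits on the lid. The lid springs up a little when let go, so finish while still pressing down on the pin, its flange holding the two halves fully shut: do not let go at the end. Leave the square-knobbed pin and everything else on the desk where it is.

Things in the scene. Friction and masses are not known exactly. Their poses are not given: they have to be found in the camera images.
- mould: fixed lower half of the clamshell specimen mould: aluminium block 130 (x) x 100 (y) x 45 mm high on a steel foot plate 150 x 130 x 8 mm, a round beige rock specimen already seated flush in its top, two 8 mm sprung studs rising 12 mm beside the pin hole (38 mm either side). Origin: centre of the underside, on the table. Its z is up; the hinge lies at its +x end, the pin hole near its -x end
- lid (a joint): angle of the brass lid plate (140 mm from hinge line to free end, 100 wide, 10 thick): 0 = shut, grows as its free end rises, at most 1.5; starts open. A stiff hinge (0.2 N m) holds any angle, 3.5 N at the free end moves it. Below 0.11 rad two sprung studs in the lower half push back: let go, it rises to about 0.07 rad (8 mm at the hole); at the hole 10 N shuts it, over 6 N keeps it shut
- hinge (a point): middle of the hinge line, at the mould's +x end (65 mm from its centre) and 45 mm above the table, level with the parting faces; its axes are the mould's, the hinge line runs along y. The lid turns about it and, at angle q, runs from it along (-cos q, 0, sin q) in the mould's axes; its flat outer face lies 10 mm off that line
- lid_hole (a point): mouth of the through hole in the lid, in the lid's upper (outer) face, 112 mm from the hinge line, mid-width; 14 mm wide with a small chamfer. It moves with the lid; its z is the lid's outward normal
- base_hole (a point): mouth of the through hole in the top face of the lower half, 45 mm above the table, 112 mm from the hinge line; 13 mm wide with a small chamfer, 45 mm deep; it lies right under the lid hole when the lid is shut or nearly so
- stand: fixed wooden stand for pins, 60 (x) x 130 (y) x 60 mm high, two 18 mm holes 35 mm either side of its centre along its y, a pin hanging in each. Origin: centre of its underside
- pin: steel pin with the ROUND knob, upright in the stand: knob 18 mm wide and 34 mm high above a flange 24 mm wide and 4 mm thick; below it a shaft 10 mm thick and 48 mm long with a tapered foot. Mass about 90 g. Origin: centre of the flange's underside, so the knob reaches from 4 to 38 mm above it; z runs up along the pin
- pin_tip (a point): foot of that pin, 48 mm below its origin
- square_pin: steel pin with the SQUARE knob (24 x 24 mm, 22 mm high, on a flange 24 mm wide and 4 mm thick), shaft 16 mm thick and 30 mm long, too thick for the mould. Hangs in the other hole of the stand, which of the two varies. Stays where it is. Origin under its flange
- mouse: black computer mouse, 105 x 60 x 32 mm; bystander, to be left alone; origin under its centre
- marker: grey marker pen with a black cap lying flat, 133 mm long, 11 mm thick; bystander, to be left alone; origin under its centre
- jar: clear closed sample jar, 60 mm wide, 75 mm high; bystander, to be left alone; origin under its centre
- rock: rounded beige rock specimen, 72 mm wide, 38 mm high; bystander, to be left alone; origin under its centre
- mug: white mug, 80 mm wide, 90 mm high; bystander, to be left alone; origin under its centre
- dish: white open bowl, 90 mm wide, 30 mm high; bystander, to be left alone; origin under its centre
- counter: flat black pocket meter, 55 x 115 x 14 mm; bystander, to be left alone; origin under its centre
Things that resemble listed ones, but are neither listed nor needed, are in the scene too. Leave any green look-alike of the pin alone.

How it is judged:
By the outcome, as a careful person would: the job done as asked, in the order asked, and still so for the second after the job is handed in, while the arm keeps its last pose, push and grip.
It also fails if it takes over 51 s, if anything falls off the work surface, if the arm or the gripper's body presses on something with over 40 N, if the wrist force passes 120 N, or if a joint passes its speed limit or range.

## Working session

There is one attempt and no reset: what is moved stays moved. The work goes in short steps, Python scripts to look and compute and a tool call to move; the robot and the scene stay as the last step left them, time stands still between calls to the robot, and variables do not carry over. Pictures are saved under pics/ and viewed, at most 10 in all, crops included, and the job is handed in when it is done.

Besides the shell and the picture viewer there is one more tool, called after "Call:" as name([rows], argument=value, ...), one row to a line, values as JSON. send_rows: Moves the arm, as the interface text tells. Shifts and turns lie within -1 to 1; 1 stands for 10 cm of shift or 90 degrees of turn. Its arguments: {"type":"object","properties":{"targets":{"type":"array","items":{"type":"object","properties":{"x":{"type":"number","minimum":-1,"maximum":1},"y":{"type":"number","minimum":-1,"maximum":1},"z":{"type":"number","minimum":-1,"maximum":1},"yaw":{"type":"number","minimum":-1,"maximum":1},"gripper":{"type":"number"}}}},"squeeze":{"type":"number"}},"required":["targets"]}

```bash
mkdir -p pics; cat > h.py <<'E'
import numpy as np,cv2
from cell import telemetry,cams,bot
def snap(n,f,crop=None,s=1):
    p=cams.camera_params(n);im=cams.camera(n)
    np.savez('pics/'+f+'.npz',im=im,**{k:np.array(v) for k,v in p.items()})
    show(f,f,crop,s)
def show(src,f,crop=None,s=1):
    im=np.load('pics/'+src+'.npz')['im']
    if crop: im=im[crop[1]:crop[3],crop[0]:crop[2]]
    cv2.imwrite('pics/'+f+'.png',cv2.resize(im,None,fx=s,fy=s,interpolation=cv2.INTER_CUBIC)[:,:,::-1])
def ray(src,u,v):
    d=np.load('pics/'+src+'.npz');x=(u-d['cx'])/d['fx'];y=(v-d['cy'])/d['fy'];E=d['extrinsics']
    if 'wrist' in src:
        r=np.hypot(x,y);k=np.sin(r)/r if r>0 else 1;c=np.array([x*k,-y*k,-np.cos(r)])
    else: c=np.array([x,-y,-1])
    return E[:3,3],E[:3,:3]@c
def atz(src,u,v,z):
    o,d=ray(src,u,v);return o+d*(z-o[2])/d[2]
def tri(*a):
    A=0;b=0
    for s,u,v in a:
        o,d=ray(s,u,v);d=d/np.linalg.norm(d);P=np.eye(3)-np.outer(d,d);A=A+P;b=b+P@o
    return np.linalg.solve(A,b)
def proj(src,p):
    d=np.load('pics/'+src+'.npz');c=np.linalg.inv(d['extrinsics'])@np.append(p,1);x,y,z=c[0],-c[1],-c[2]
    if 'wrist' in src:
        r=np.hypot(x,y);t=np.arctan2(r,z);x,y=x/r*t,y/r*t
    else:x,y=x/z,y/z
    return np.round([d['cx']+d['fx']*x,d['cy']+d['fy']*y],1)
E
python3 -c "
from h import *
snap('top','top1');snap('side','side1')
for n in ('top','side','wrist'): print(n,cams.camera_params(n))
print(telemetry.get_obs(),bot.tips_ahead)
a=np.load('pics/top1.npz')['im'];b=np.load('pics/side1.npz')['im']
cv2.imwrite('pics/both.png',cv2.resize(np.vstack([a,b]),(480,600),interpolation=cv2.INTER_AREA)[:,:,::-1])
"
```

```text
top {'fx': 376.2033780863557, 'fy': 376.2033780863557, 'cx': 325.18156476658737, 'cy': 200.79430898606444, 'extrinsics': array([[ 1.80319621e-03,  9.85507817e-01, -1.69620434e-01,
         4.25412307e-01],
       [-9.99998211e-01,  1.87409518e-03,  2.57884442e-04,
        -2.42939618e-02],
       [ 5.72031972e-04,  1.69619666e-01,  9.85509433e-01,
         1.16363280e+00],
       [ 0.00000000e+00,  0.00000000e+00,  0.00000000e+00,
         1.00000000e+00]])}
side {'fx': 392.48129039302694, 'fy': 392.48129039302694, 'cx': 319.0023427663137, 'cy': 196.48115852721045, 'extrinsics': array([[-0.97071243,  0.10737091, -0.21491594,  0.37197465],
       [-0.23903544, -0.52128311,  0.81922279,  0.88904632],
       [-0.02407136,  0.84660227,  0.53168145,  0.64944534],
       [ 0.        ,  0.        ,  0.        ,  1.        ]])}
wrist {'fx': 309.70691628693146, 'fy': 309.70691628693146, 'cx': 318.7238372672734, 'cy': 202.27145950146632, 'extrinsics': array([[ 0.31828989,  0.9152319 ,  0.24706702,  0.29835065],
       [-0.94799174,  0.30778186,  0.08112944, -0.66402975],
       [-0.00179049, -0.26004017,  0.96559614,  0.38480829],
       [ 0.        ,  0.        ,  0.        ,  1.        ]])}
{'t': 0.1, 'qpos': array([67.04930373, 34.37979429, -0.14592164, 91.67597601,  0.10235442,
       54.02320614, -4.57234102]), 'dq': array([ 0.12175783, -0.01269221,  0.02084312, -0.0925078 , -0.00455461,
       -0.08131167,  0.04198175]), 'effort': array([ 5.90323121e-03, -7.66559815e+01,  1.50225129e+00, -2.52936244e+01,
       -5.23741439e-02,  1.36507317e-02,  5.11044630e-05]), 'tcp_pos': array([ 0.23058795, -0.68693389,  0.24285031]), 'ee_rot': array([-1.79921432e+02,  6.63396477e-03,  1.85590335e+01]), 'force': array([-1.09214364, -0.37533366, -0.20827653]), 'moment': array([-0.01816605, -0.01218379, -0.01684713]), 'grip_force': 0.0, 'width': 0.09323029205933887} 0.025
```

View pics/top1.png

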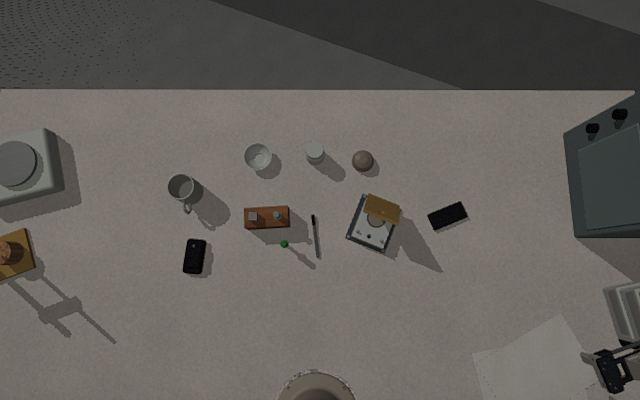

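View pics/side1.png

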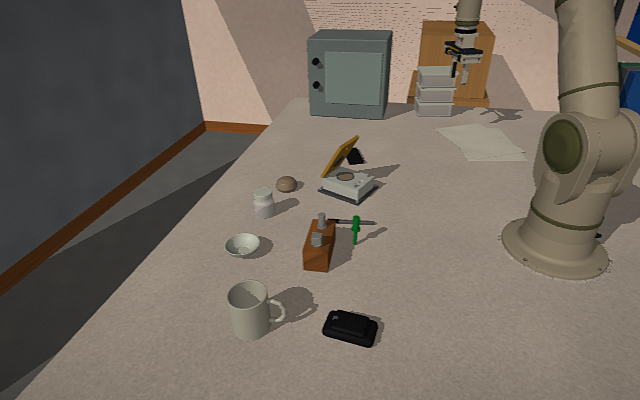

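Top view: the mould is at about (373,222) with its lid at (382,208), hinge end away from the robot. The stand is at (267,217) with knobs at (253,216) and (277,215), and a green look-alike stands at (284,244). I'll enlarge these.

```bash
python3 -c "
from h import *
a=np.load('pics/top1.npz')['im'][180:260,236:416];b=np.load('pics/side1.npz')['im'][130:275,295:395]
b2=np.load('pics/side1.npz')['im']
A=cv2.resize(a,(720,320),interpolation=cv2.INTER_CUBIC)
B=cv2.resize(b2[200:275,295:385],(360,300)[0:2],interpolation=cv2.INTER_CUBIC);C=cv2.resize(b2[130:205,300:390],(360,300)[0:2],interpolation=cv2.INTER_CUBIC)
cv2.imwrite('pics/crop.png',np.vstack([A[:300],np.hstack([B,C])])[:,:,::-1])
"
```

```text
(no output)
```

View pics/crop.png

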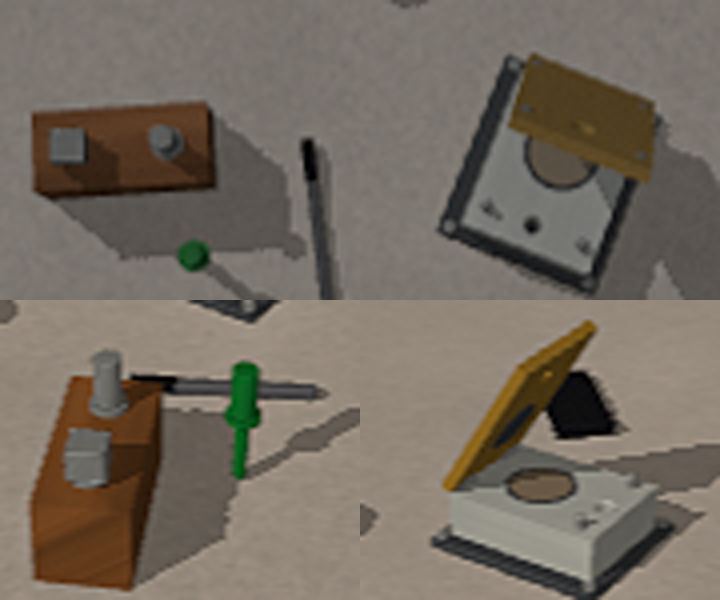

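In the crop: the square knob is at (253,216). The round pin, a tall grey cylinder at (277,215) in top and about (322,214) in side, is our pin. The green pin at (284,244) is only a look-alike. The base hole is at about (368.6,236).

```bash
python3 -c "
from h import *
T=lambda x,y:((x+.5)/4-.5+236,(y+.5)/4-.5+180)
C=lambda x,y:((x-360+.5)/4-.5+300,(y-300+.5)/4-.5+130)
B=lambda x,y:((x+.5)/4-.5+295,(y-300+.5)/4-.5+200)
t=lambda p,z:atz('top1',*T(*p),z).round(4)
print('basehole',t((532,225),.045))
for n,p in dict(bl=(447,229),br=(592,287),tl=(512,60)).items(): print(n,t(p,.008))
print('studs',t((490,208),.057),t((585,245),.057))
for p in [(33,113),(208,103),(215,187),(36,192)]: print('stand',t(p,.06))
print('pin top',t((161,135),.098),tri(('top1',*T(161,137)),('side1',*B(107,357))))
print('pin flange',t((168,150),.064))
print('square',t((67,144),.086))
print('lid free',t((513,125),.15),t((645,180),.15),'hingeside',t((535,57),.055),t((655,100),.055))
print('lidtip right tri',tri(('top1',*T(648,176)),('side1',*C(590,324))),'near left',tri(('top1',*T(513,126)),('side1',*C(523,352))))
"
```

```text
basehole [ 0.5125 -0.1538  0.045 ]
bl [ 0.5122 -0.0929  0.008 ]
br [ 0.4683 -0.2029  0.008 ]
tl [ 0.6441 -0.1447  0.008 ]
studs [ 0.524  -0.1217  0.057 ] [ 0.497 -0.191  0.057]
stand [0.5936 0.2166 0.06  ]
stand [0.6013 0.0869 0.06  ]
stand [0.5388 0.0806 0.06  ]
stand [0.5349 0.2121 0.06  ]
pin top [0.5721 0.1163 0.098 ] [0.57030332 0.11619649 0.09776106]
pin flange [0.5656 0.1153 0.064 ]
square [0.567  0.1855 0.086 ]
lid free [ 0.5722 -0.1299  0.15  ] [ 0.5348 -0.2186  0.15  ] hingeside [ 0.6375 -0.1571  0.055 ] [ 0.605  -0.2461  0.055 ]
lidtip right tri [ 0.53609523 -0.21742173  0.16676382] near left [ 0.56884566 -0.12646852  0.18096959]
```

Call:
send_rows([
  {"y":0.5,"yaw":0.1,"gripper":0},
  {"y":1,"yaw":0.2,"gripper":0},
  {"y":1,"yaw":0.28,"gripper":0},
])

```text
invalid input at $.targets[0]: expected keys x, y, z, yaw, gripper
```

Call:
send_rows([
  {"y":0.5,"yaw":0.1,"gripper":0},
  {"y":1,"yaw":0.2,"gripper":0},
  {"y":1,"yaw":0.28,"gripper":0},
])

```text
invalid input at $.targets[0]: expected keys x, y, z, yaw, gripper
```

Call:
send_rows([
  {"x":0.4,"y":0.4,"gripper":0},
  {"x":0.8,"y":0.8,"gripper":0},
  {"x":1,"y":1,"gripper":0},
])

```text
invalid input at $.targets[0]: expected keys x, y, z, yaw, gripper
```

Call:
send_rows([
  {"x":0.4,"y":0.4,"gripper":0},
  {"x":0.8,"y":0.8,"gripper":0},
  {"x":1,"y":1,"gripper":0},
])

```text
invalid input at $.targets[0]: expected keys x, y, z, yaw, gripper
```

Call:
send_rows([
  {"x":0.5,"y":0.25,"gripper":0},
  {"x":1,"y":0.5,"gripper":0},
  {"x":1,"y":0.5,"gripper":0},
])

```text
invalid input at $.targets[0]: expected keys x, y, z, yaw, gripper
```

```bash
python3 -c "
from h import *
o=telemetry.get_obs();print({k:np.round(o[k],3) for k in ('t','tcp_pos','ee_rot','force','width')})
snap('wrist','wrist1')
print('proj: hole,pin top', proj('wrist1',[.511,-.155,.045]),proj('wrist1',[.552,-.172,.168]),proj('wrist1',[.535,-.218,.167]))"
```

```text
{'t': np.float64(0.1), 'tcp_pos': array([ 0.231, -0.687,  0.243]), 'ee_rot': array([-1.79921e+02,  7.00000e-03,  1.85590e+01]), 'force': array([-1.092, -0.375, -0.208]), 'width': np.float64(0.093)}
proj: hole,pin top [ 63.7 -68.4] [  35.  -121.6] [  47.  -119.1]
```

View pics/wrist1.png

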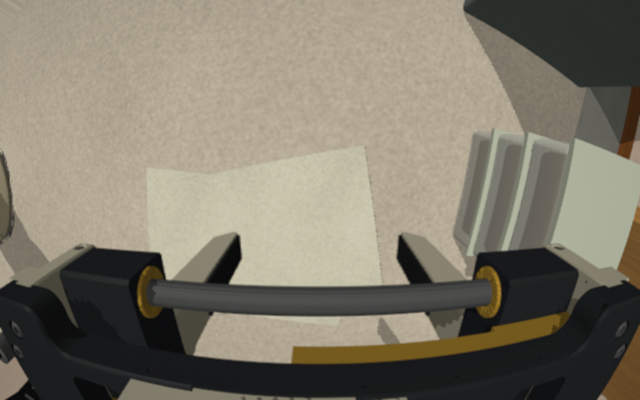

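The rows were refused because every key is required, so nothing moved. The wrist view shows the fingertips at (235,240) and (405,240) over paper, with trays to the right at about (500,190).

Call:
send_rows([
  {"x":0,"y":0.5,"z":0,"yaw":0.1,"gripper":0},
  {"x":0,"y":1,"z":0,"yaw":0.2,"gripper":0},
  {"x":0,"y":1,"z":0,"yaw":0.28,"gripper":0},
])

```text
t: 0.52
tcp_pos: [0.231, -0.5836, 0.2437]
ee_rot: [-179.9, -0.1, 44.2]
force: [-0.1, -1.7, 0.4]
width: 0.0676
grip_force: 0.0
```

Call:
send_rows([
  {"x":0,"y":0.5,"z":0,"yaw":0.1,"gripper":0},
  {"x":0,"y":1,"z":0,"yaw":0.2,"gripper":0},
  {"x":0,"y":1,"z":0,"yaw":0.28,"gripper":0},
])

```text
t: 0.9
tcp_pos: [0.2306, -0.4837, 0.2438]
ee_rot: [-179.9, -0.1, 69.4]
force: [-0.1, -2.0, 0.8]
width: 0.0372
grip_force: 0.0
```

Call:
send_rows([
  {"x":0.4,"y":0.4,"z":0,"yaw":0,"gripper":0},
  {"x":0.8,"y":0.8,"z":0,"yaw":0,"gripper":0},
  {"x":1,"y":1,"z":0,"yaw":0,"gripper":0},
])

```text
t: 1.27
tcp_pos: [0.3326, -0.3851, 0.2437]
ee_rot: [180.0, -0.0, 69.1]
force: [0.8, -0.6, -0.4]
width: 0.0078
grip_force: 0.0
```

Call:
send_rows([
  {"x":0.4,"y":0.4,"z":0,"yaw":0,"gripper":0},
  {"x":0.8,"y":0.8,"z":0,"yaw":0,"gripper":0},
  {"x":1,"y":1,"z":0,"yaw":0,"gripper":0},
])

```text
t: 1.65
tcp_pos: [0.4327, -0.2848, 0.2437]
ee_rot: [180.0, -0.0, 69.1]
force: [0.6, -0.4, -1.4]
width: 0.0005
grip_force: 0.0
```

Call:
send_rows([
  {"x":0.5,"y":0.25,"z":0,"yaw":0,"gripper":0},
  {"x":1,"y":0.5,"z":0,"yaw":0,"gripper":0},
  {"x":1,"y":0.5,"z":0,"yaw":0,"gripper":0},
])

```text
t: 2.02
tcp_pos: [0.5343, -0.234, 0.2433]
ee_rot: [179.9, -0.1, 69.3]
force: [-1.1, -0.1, -0.9]
width: 0.0004
grip_force: 0.0
```

Call:
send_rows([
  {"x":0.5,"y":0.17,"z":0,"yaw":0,"gripper":0},
  {"x":0.93,"y":0.34,"z":0,"yaw":0,"gripper":0},
  {"x":0.93,"y":0.34,"z":0,"yaw":0,"gripper":0},
  {"x":0.93,"y":0.34,"z":-0.35,"yaw":0,"gripper":0},
  {"x":0.93,"y":0.34,"z":-0.7,"yaw":0,"gripper":0},
  {"x":0.93,"y":0.34,"z":-0.7,"yaw":0,"gripper":0},
])

```text
t: 2.78
tcp_pos: [0.6206, -0.2043, 0.1714]
ee_rot: [-179.7, 0.1, 68.9]
force: [-0.0, 0.5, 0.4]
width: 0.0008
grip_force: 0.0
```

```bash
python3 -c "
from h import *
snap('wrist','wrist2');snap('side','side2')
a=np.load('pics/wrist2.npz')['im'];b=np.load('pics/side2.npz')['im'][60:220,280:440]
cv2.imwrite('pics/w2.png',np.hstack([cv2.resize(a,(480,300)),cv2.resize(b,(300,300),interpolation=cv2.INTER_CUBIC)])[:,:,::-1])"
```

```text
(no output)
```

View pics/w2.png

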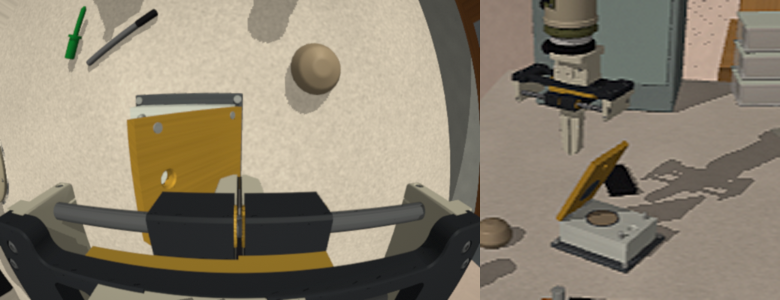

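Wrist view: the lid's outer face is to the left of the closed fingers, with its hole at about (224,237) at full scale. The hinge edge is near column 320, so the fingers stand over the hinge line as planned. Next I check this against the model.

```bash
python3 -c "
from h import *
H=np.array([.615,-.196,.045]);
o=telemetry.get_obs();print(o['tcp_pos'],o['ee_rot'])
t=o['tcp_pos']-[0,0,.025];print('tip',proj('wrist2',t),proj('side2',t))
for yaw in (-21.5,):
  c,s=np.cos(np.radians(yaw)),np.sin(np.radians(yaw));ex=np.array([c,s,0]);ey=np.array([-s,c,0])
  P=lambda S,q,y=0,n=.01:H+ex*(-S*np.cos(q)+n*np.sin(q))+np.array([0,0,1])*(S*np.sin(q)+n*np.cos(q))+ey*y
  for q in (.95,1.0,1.05,1.1): print(q,'hole',proj('wrist2',P(.112,q)),'corner+y',proj('wrist2',P(.14,q,.05)),proj('wrist2',P(0,q,.05)),'side',proj('side2',P(.14,q,-.05)),proj('side2',P(.14,q,.05)), P(.125,q))
"
```

```text
[ 0.62304068 -0.20422394  0.17435573] [-1.79987159e+02  2.83617466e-02  6.88960574e+01]
tip [323.7 247.4] [328.6 140.5]
0.95 hole [214.  232.9] corner+y [165.2 157.4] [320.5 139.9] side [359.6 136.7] [342.  148.6] [ 0.55491714 -0.17233273  0.15249377]
1.0 hole [220.1 234.8] corner+y [172.1 157.9] [320.8 139.9] side [357.9 135.2] [340.2 147. ] [ 0.55999085 -0.17433132  0.1555869 ]
1.05 hole [226.8 236.5] corner+y [180.1 158.3] [321.1 139.8] side [356.2 133.8] [338.4 145.5] [ 0.56520205 -0.17638407  0.15840361]
1.1 hole [234.1 238.1] corner+y [189.3 158.7] [321.4 139.8] side [354.4 132.5] [336.5 144. ] [ 0.57053772 -0.17848584  0.16093688]
```

Call:
send_rows([
  {"x":-0.25,"y":0.1,"z":0,"yaw":0,"gripper":0},
  {"x":-0.45,"y":0.18,"z":0,"yaw":0,"gripper":0},
  {"x":-0.6,"y":0.24,"z":-0.03,"yaw":0,"gripper":0},
  {"x":-0.68,"y":0.27,"z":-0.08,"yaw":0,"gripper":0},
  {"x":-0.76,"y":0.3,"z":-0.16,"yaw":0,"gripper":0},
  {"x":-0.84,"y":0.33,"z":-0.25,"yaw":0,"gripper":0},
  {"x":-0.91,"y":0.36,"z":-0.36,"yaw":0,"gripper":0},
  {"x":-0.97,"y":0.38,"z":-0.47,"yaw":0,"gripper":0},
  {"x":-0.97,"y":0.38,"z":-0.47,"yaw":0,"gripper":0},
])

```text
t: 4.0
tcp_pos: [0.5256, -0.165, 0.1254]
ee_rot: [-179.9, 0.0, 69.0]
force: [0.3, -0.7, -0.7]
width: 0.0009
grip_force: 0.0
```

Call:
send_rows([
  {"x":-0.04,"y":0.015,"z":-0.1,"yaw":0,"gripper":0},
  {"x":-0.08,"y":0.03,"z":-0.2,"yaw":0,"gripper":0},
  {"x":-0.1,"y":0.04,"z":-0.3,"yaw":0,"gripper":0},
  {"x":-0.11,"y":0.045,"z":-0.38,"yaw":0,"gripper":0},
  {"x":-0.11,"y":0.045,"z":-0.43,"yaw":0,"gripper":0},
  {"x":-0.11,"y":0.045,"z":-0.43,"yaw":0,"gripper":0},
])

```text
t: 4.75
tcp_pos: [0.5149, -0.1606, 0.0831]
ee_rot: [-179.9, 0.0, 69.0]
force: [-2.7, 1.2, 2.6]
width: 0.0007
grip_force: 1.6
```

Call:
send_rows([
  {"x":0,"y":0,"z":-0.03,"yaw":0,"gripper":0},
  {"x":0,"y":0,"z":-0.05,"yaw":0,"gripper":0},
  {"x":0,"y":0,"z":-0.05,"yaw":0,"gripper":0},
])

```text
t: 5.12
tcp_pos: [0.5148, -0.1606, 0.08]
ee_rot: [-180.0, 0.1, 69.0]
force: [-8.1, 3.4, 24.7]
width: 0.0004
grip_force: 11.9
```

Call:
send_rows([
  {"x":0,"y":0,"z":0.3,"yaw":0,"gripper":0},
  {"x":0,"y":0.1,"z":0.8,"yaw":0,"gripper":50},
  {"x":0.05,"y":0.5,"z":1,"yaw":0.1,"gripper":50},
  {"x":0.1,"y":1,"z":1,"yaw":0.1,"gripper":50},
  {"x":0.1,"y":1,"z":1,"yaw":0.1,"gripper":50},
])

```text
t: 5.75
tcp_pos: [0.5269, -0.0568, 0.1794]
ee_rot: [179.9, -0.1, 78.3]
force: [-0.5, -0.9, -0.1]
width: 0.0354
grip_force: 0.0
```

```bash
python3 -c "
from h import *
o=telemetry.get_obs();print(o['tcp_pos'],o['ee_rot'])
snap('wrist','wrist3');snap('top','top3');snap('side','side3')
print('pred lid hole, pin top, flange');
for p in ([.511,-.155,.062],[.511,-.155,.055],[.569,.115,.098],[.569,.115,.064]): print(proj('wrist3',p),proj('top3',p),proj('side3',p))
a=np.load('pics/wrist3.npz')['im'];b=np.load('pics/top3.npz')['im'][190:260,340:410]
c=np.load('pics/side3.npz')['im'][150:220,310:380]
cv2.imwrite('pics/w3.png',np.vstack([cv2.resize(a,(480,300)),np.hstack([cv2.resize(i,(240,240),interpolation=cv2.INTER_CUBIC) for i in (b,c)])])[:,:,::-1])"
```

```text
[ 0.52690896 -0.05681872  0.17942708] [ 1.79858027e+02 -1.23022594e-01  7.82813514e+01]
pred lid hole, pin top, flange
[323.4 302.1] [369.7 235.9] [361.2 176.2]
[323.3 298.4] [369.4 236.1] [361.1 178.2]
[327.7 -14.4] [276.3 214.4] [321.9 213.6]
[326.5   1.7] [277.8 216. ] [322.1 224.7]
```

View pics/wrist3.png

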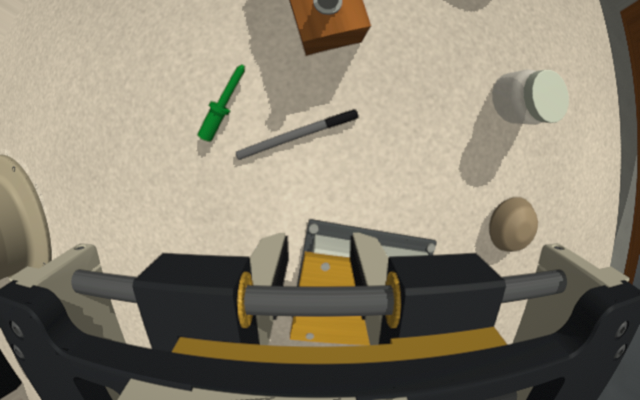

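Call:
send_rows([
  {"x":0.21,"y":0.5,"z":0,"yaw":0.05,"gripper":50},
  {"x":0.42,"y":0.95,"z":0,"yaw":0.1,"gripper":50},
  {"x":0.42,"y":0.95,"z":0,"yaw":0.13,"gripper":50},
  {"x":0.42,"y":0.95,"z":0,"yaw":0.13,"gripper":50},
])

```text
t: 6.4
tcp_pos: [0.5673, 0.0324, 0.1781]
ee_rot: [-179.9, 0.1, 89.5]
force: [-0.0, 0.2, 0.0]
width: 0.0466
grip_force: 0.0
```

```bash
python3 -c "
from h import *
o=telemetry.get_obs();print(o['tcp_pos'],o['ee_rot'])
snap('wrist','wrist4');snap('top','top4')
for p in ([.569,.115,.098],[.569,.115,.064]): print(proj('wrist4',p))
a=np.load('pics/wrist4.npz')['im'][80:280,220:420];b=np.load('pics/top3.npz')['im'][195:265,335:405];c=np.load('pics/top4.npz')['im'][195:265,335:405]
r=lambda i,s:cv2.resize(i,None,fx=s,fy=s,interpolation=cv2.INTER_CUBIC)
cv2.imwrite('pics/w4.png',np.hstack([r(a,2.1)[:420,:420],r(c,6)])[:,:,::-1][:,:800])"
```

```text
[0.56734123 0.03242633 0.17807687] [-1.79934749e+02  5.23439196e-02  8.95425840e+01]
[321.  106.2]
[320.8 108.1]
```

View pics/w4.png

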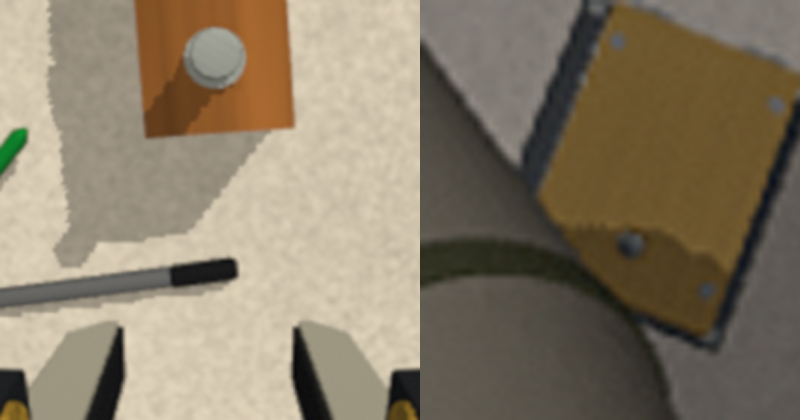

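The pin is at about (322,106) in the wrist picture, matching the prediction to 1 mm. The lid is down, and its hole is at (369.6,234.9) in top.

Call:
send_rows([
  {"x":0.01,"y":0.4,"z":0,"yaw":0,"gripper":50},
  {"x":0.02,"y":0.82,"z":0,"yaw":0,"gripper":50},
  {"x":0.02,"y":0.82,"z":0,"yaw":0,"gripper":50},
  {"x":0.02,"y":0.82,"z":-0.2,"yaw":0,"gripper":50},
  {"x":0.02,"y":0.82,"z":-0.4,"yaw":0,"gripper":50},
  {"x":0.02,"y":0.82,"z":-0.5,"yaw":0,"gripper":50},
  {"x":0.02,"y":0.82,"z":-0.5,"yaw":0,"gripper":50},
])

```text
t: 7.38
tcp_pos: [0.5694, 0.1149, 0.1282]
ee_rot: [-179.9, 0.0, 89.6]
force: [0.0, -0.5, 0.0]
width: 0.0466
grip_force: 0.0
```

Call:
send_rows([
  {"x":0,"y":0,"z":-0.15,"yaw":0,"gripper":50},
  {"x":0,"y":0,"z":-0.3,"yaw":0,"gripper":50},
  {"x":0,"y":0,"z":-0.365,"yaw":0,"gripper":50},
  {"x":0,"y":0,"z":-0.365,"yaw":0,"gripper":50},
  {"x":0,"y":0,"z":-0.365,"yaw":0,"gripper":0},
  {"x":0,"y":0,"z":-0.365,"yaw":0,"gripper":0},
  {"x":0,"y":0,"z":-0.365,"yaw":0,"gripper":0},
  {"x":0,"y":0,"z":-0.365,"yaw":0,"gripper":0},
  {"x":0,"y":0,"z":-0.365,"yaw":0,"gripper":0},
], squeeze=45)

```text
t: 8.5
tcp_pos: [0.5699, 0.1162, 0.0924]
ee_rot: [180.0, -0.0, 89.6]
force: [-0.5, -0.4, 2.1]
width: 0.0169
grip_force: 45.0
```

Call:
send_rows([
  {"x":0,"y":0,"z":0.2,"yaw":0,"gripper":0},
  {"x":0,"y":0,"z":0.5,"yaw":0,"gripper":0},
  {"x":0,"y":0,"z":0.8,"yaw":0,"gripper":0},
  {"x":0,"y":0,"z":0.9,"yaw":0,"gripper":0},
  {"x":0,"y":0,"z":0.9,"yaw":0,"gripper":0},
])

```text
t: 9.12
tcp_pos: [0.5697, 0.116, 0.1821]
ee_rot: [180.0, 0.0, 89.6]
force: [0.1, -0.8, -1.6]
width: 0.0172
grip_force: 45.0
```

Call:
send_rows([
  {"x":-0.1,"y":-0.3,"z":0,"yaw":-0.05,"gripper":0},
  {"x":-0.2,"y":-0.65,"z":0,"yaw":-0.1,"gripper":0},
  {"x":-0.2,"y":-1,"z":0,"yaw":-0.1,"gripper":0},
  {"x":-0.2,"y":-1,"z":0,"yaw":-0.1,"gripper":0},
])

```text
t: 9.62
tcp_pos: [0.5483, 0.0118, 0.1808]
ee_rot: [-179.9, 0.1, 80.3]
force: [-0.4, 0.4, -0.9]
width: 0.0172
grip_force: 45.0
```

Call:
send_rows([
  {"x":-0.1,"y":-0.3,"z":0,"yaw":-0.05,"gripper":0},
  {"x":-0.2,"y":-0.65,"z":0,"yaw":-0.1,"gripper":0},
  {"x":-0.2,"y":-1,"z":0,"yaw":-0.1,"gripper":0},
  {"x":-0.2,"y":-1,"z":0,"yaw":-0.1,"gripper":0},
])

```text
t: 10.12
tcp_pos: [0.5287, -0.0864, 0.1812]
ee_rot: [-179.9, 0.1, 71.4]
force: [0.5, 1.6, -1.3]
width: 0.0174
grip_force: 45.0
```

```bash
python3 -c "
from h import *
o=telemetry.get_obs();print(o['tcp_pos'],o['ee_rot'],o['width'],o['grip_force'])
snap('wrist','wrist5');snap('side','side5');snap('top','top5')
t=o['tcp_pos']
for p in ([.514,-.155,.062],t-[0,0,.0324],t-[0,0,.0804]): print(proj('wrist5',p),proj('side5',p),proj('top5',p))
a=np.load('pics/wrist5.npz')['im'];b=np.load('pics/side5.npz')['im'][110:220,300:390]
r=lambda i,s:cv2.resize(i,None,fx=s,fy=s,interpolation=cv2.INTER_CUBIC)
cv2.imwrite('pics/w5.png',np.hstack([r(a[120:320,230:430],2.2),r(b,4)[:440]])[:,:,::-1])"
```

```text
[ 0.52870449 -0.08642432  0.18121752] [-1.79923136e+02  7.70300239e-02  7.13704064e+01] 0.017421132862278504 44.9995082616806
[327.8 274.7] [360.2 176.1] [369.7 234.9]
[319.6 242.1] [352.2 160.2] [348.  226.8]
[319.6 217.8] [351.9 175.2] [347.  228.6]
```

View pics/w5.png

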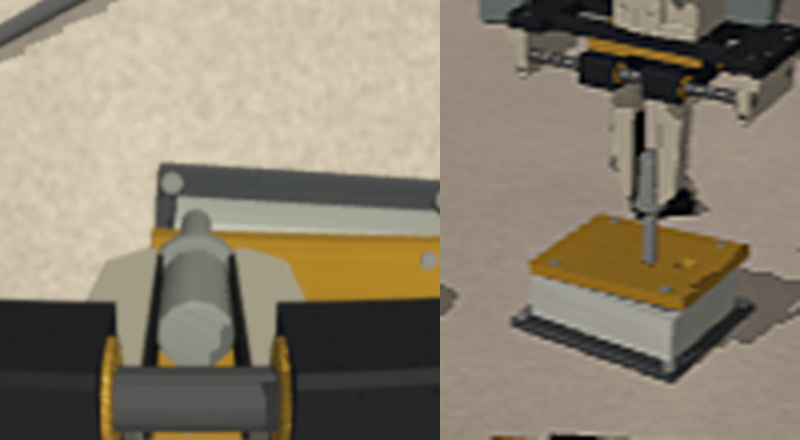

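The pin is held straight, with its foot at side (351.9,175.1), exactly as predicted. The lid hole is at about (361.3,176) in side. I'll move above it and check the relative offset.

Call:
send_rows([
  {"x":-0.08,"y":-0.35,"z":0,"yaw":0,"gripper":0},
  {"x":-0.16,"y":-0.69,"z":0,"yaw":0,"gripper":0},
  {"x":-0.16,"y":-0.69,"z":-0.1,"yaw":0,"gripper":0},
  {"x":-0.16,"y":-0.69,"z":-0.22,"yaw":0,"gripper":0},
  {"x":-0.16,"y":-0.69,"z":-0.22,"yaw":0,"gripper":0},
  {"x":-0.16,"y":-0.69,"z":-0.22,"yaw":0,"gripper":0},
])

```text
t: 11.02
tcp_pos: [0.514, -0.1517, 0.16]
ee_rot: [-180.0, -0.0, 71.8]
force: [-0.2, 0.2, -0.7]
width: 0.0173
grip_force: 45.0
```

```bash
python3 -c "
from h import *
o=telemetry.get_obs();print(o['tcp_pos'],o['ee_rot'],o['force'])
snap('wrist','wrist6');snap('side','side6');snap('top','top6')
t=o['tcp_pos']
for p in ([t[0],t[1],.062],t-[0,0,.0324],t-[0,0,.0804]): print(proj('wrist6',p),proj('side6',p),proj('top6',p))
r=lambda i,s:cv2.resize(i,None,fx=s,fy=s,interpolation=cv2.INTER_CUBIC)
a=np.load('pics/side6.npz')['im'][145:195,335:385];b=np.load('pics/side3.npz')['im'][145:195,335:385];
cv2.imwrite('pics/w6.png',np.hstack([r(a,8),r(b,8)])[:,:,::-1])"
```

```text
[ 0.51395556 -0.15166894  0.15997819] [-1.79976443e+02 -1.72214871e-02  7.17547855e+01] [-0.19394538  0.22869888 -0.71493552]
[319.4 211.3] [360.1 176.6] [368.6 234.9]
[319.5 242.2] [360.8 157.3] [371.3 233. ]
[319.4 218. ] [360.3 171.6] [369.3 234.4]
```

View pics/w6.png

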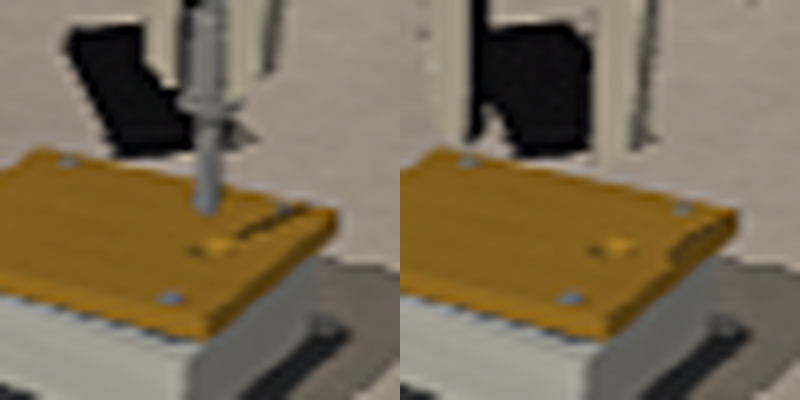

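The foot is at (360.3,171) and the hole centre is at about (361.3,175.3) in side. Combining the views puts the hole near (0.5125,-0.1553), so I shift slightly and lower gently.

Call:
send_rows([
  {"x":-0.015,"y":-0.037,"z":0,"yaw":0,"gripper":0},
  {"x":-0.015,"y":-0.037,"z":0,"yaw":0,"gripper":0},
  {"x":-0.015,"y":-0.037,"z":-0.08,"yaw":0,"gripper":0},
  {"x":-0.015,"y":-0.037,"z":-0.14,"yaw":0,"gripper":0},
  {"x":-0.015,"y":-0.037,"z":-0.19,"yaw":0,"gripper":0},
  {"x":-0.015,"y":-0.037,"z":-0.22,"yaw":0,"gripper":0},
  {"x":-0.015,"y":-0.037,"z":-0.22,"yaw":0,"gripper":0},
])

```text
t: 12.05
tcp_pos: [0.5121, -0.1564, 0.1378]
ee_rot: [-180.0, 0.0, 71.7]
force: [-0.4, 0.3, -0.9]
width: 0.0173
grip_force: 45.0
```

Call:
send_rows([
  {"x":0,"y":0,"z":-0.05,"yaw":0,"gripper":0},
  {"x":0,"y":0,"z":-0.1,"yaw":0,"gripper":0},
  {"x":0,"y":0,"z":-0.14,"yaw":0,"gripper":0},
  {"x":0,"y":0,"z":-0.17,"yaw":0,"gripper":0},
  {"x":0,"y":0,"z":-0.17,"yaw":0,"gripper":0},
])

```text
t: 12.68
tcp_pos: [0.5121, -0.1565, 0.1209]
ee_rot: [-180.0, 0.0, 71.7]
force: [0.1, 0.2, -1.2]
width: 0.0172
grip_force: 45.0
```

Call:
send_rows([
  {"x":0,"y":0,"z":-0.05,"yaw":0,"gripper":0},
  {"x":0,"y":0,"z":-0.1,"yaw":0,"gripper":0},
  {"x":0,"y":0,"z":-0.15,"yaw":0,"gripper":0},
  {"x":0,"y":0,"z":-0.2,"yaw":0,"gripper":0},
  {"x":0,"y":0,"z":-0.2,"yaw":0,"gripper":0},
])

```text
t: 13.3
tcp_pos: [0.5119, -0.1565, 0.1006]
ee_rot: [-180.0, 0.0, 71.7]
force: [0.2, -0.3, -0.9]
width: 0.0174
grip_force: 45.0
```

Call:
send_rows([
  {"x":0,"y":0,"z":-0.04,"yaw":0,"gripper":0},
  {"x":0,"y":0,"z":-0.08,"yaw":0,"gripper":0},
  {"x":0,"y":0,"z":-0.11,"yaw":0,"gripper":0},
  {"x":0,"y":0,"z":-0.13,"yaw":0,"gripper":0},
  {"x":0,"y":0,"z":-0.13,"yaw":0,"gripper":0},
], squeeze=55)

```text
t: 13.92
tcp_pos: [0.5116, -0.1563, 0.0882]
ee_rot: [-179.9, 0.0, 71.7]
force: [-3.4, 2.8, 7.0]
width: 0.0174
grip_force: 55.0
```

Call:
send_rows([
  {"x":0,"y":0,"z":-0.01,"yaw":0,"gripper":0},
  {"x":0,"y":0,"z":-0.02,"yaw":0,"gripper":0},
  {"x":0,"y":0,"z":-0.02,"yaw":0,"gripper":0},
  {"x":0,"y":0,"z":-0.02,"yaw":0,"gripper":0},
])

```text
t: 14.42
tcp_pos: [0.5117, -0.1563, 0.0875]
ee_rot: [180.0, 0.0, 71.7]
force: [-6.4, 4.1, 24.5]
width: 0.0169
grip_force: 55.0
```

Call:
send_rows([
  {"x":0,"y":0,"z":0,"yaw":0,"gripper":0},
  {"x":0,"y":0,"z":0,"yaw":0,"gripper":0},
  {"x":0,"y":0,"z":0,"yaw":0,"gripper":0},
  {"x":0,"y":0,"z":0,"yaw":0,"gripper":0},
])

```text
t: 14.92
tcp_pos: [0.5117, -0.1563, 0.0875]
ee_rot: [180.0, 0.0, 71.7]
force: [-6.1, 1.9, 23.5]
width: 0.0172
grip_force: 55.0
```

```bash
python3 -c "
from h import *
snap('side','side7')
t=telemetry.get_obs();print(t['tcp_pos'],t['force'],proj('side7',t['tcp_pos']-[0,0,.0324]))
show('side7','s7',(300,120,400,220),6)"
```

```text
[ 0.51169171 -0.15631824  0.08747167] [-5.78141996  2.49385904 23.81161708] [361. 178.]
```

View pics/s7.png

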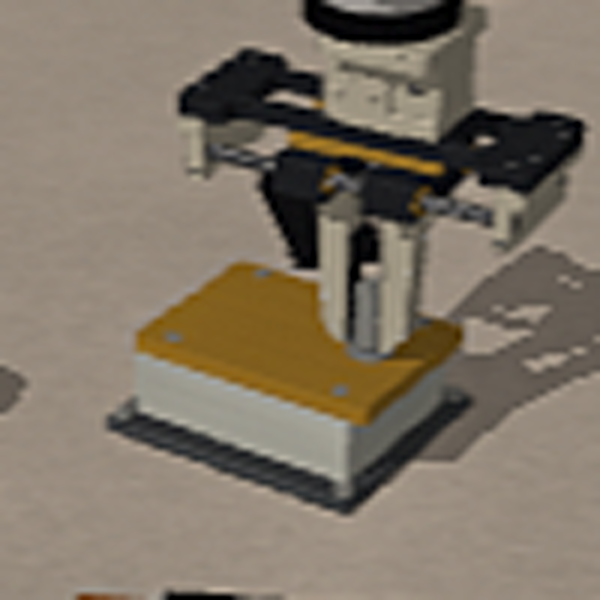

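The flange sits on the lid at side (361,178). The lid is flush on the lower half with no gap, and the arm is pressing steadily at about 24 N.

```bash
python3 -c "
from cell import bot
print(bot.close_job())"
```

```text
the job is handed in; nothing more can be done
None
```

The lid is shut and the round-knobbed pin is through both holes with its flange on the lid, still gripped and pressed down at about 24 N; I handed the job in at about 15 s, with no verdict returned.

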